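# Pack the cassette basket into its transport case

## Task

Pack the loaded cassette basket for transport, keeping it upright all the way. Lift it out of its dock, stand it on the black rubber mat and let go there, then grip it afresh and set it fully down in the narrow well of the white case, which leaves room for fingers only at the basket's two short ends. After that shut the lid and press the latch lever down all the way so that the lid is pulled tight; leave the other things on the counter as they are.

Things in the scene. Friction and masses are not known exactly. Their poses are not given: they have to be found in the camera images.
- basket: Grey slotted basket loaded with eight white tissue cassettes, the only loaded one: a block 60 mm long (x), 36 mm wide (y), 50 mm high, about 0.17 kg. Origin under its centre, z up. It stands in the dock, long axis along the dock's x. All four sides are firm and flat and take a 40 N grip. Its ends are alike: either way round will do.
- dock: Fixed aluminium dock, origin under its centre. Base 89 x 60 x 12 mm; the basket stands on it. At each end (x 32.5 to 44.5 mm either way) an upright cheek 44 mm wide, 66 mm high from the counter, 2.5 mm from the basket's end and 4 mm above its top. The long sides are open: here the basket can only be gripped across its 36 mm width and lifted straight up.
- mat: Fixed black rubber mat, 150 mm (x) x 130 mm (y) x 5 mm, origin at the centre of its underside, empty.
- case: Fixed white plastic transport case, 170 mm (x) x 160 mm (y), rim and grey foam insert 62 mm high; origin under its centre. +x points to the lid's hinge side, -x to the latch side, z up. On the latch side a springy gasket strip 3 mm thick (x -84 to -81 mm) stands 7.5 mm above the rim; 102 mm out at -x a steel keeper bar, 48 mm high.
- nest (a point): Centre of the floor of the well in the foam, 8 mm above the counter; axes as the case's. The basket goes in with its length along this x. The well is 42 mm wide (y), so fingers do not fit beside the long sides; along x it is open from -64 to +65 mm, room for a finger at each end. Steps 8 mm high, from 31.5 mm outwards either way, locate the ends. Seated, the basket's top is 58 mm above the counter.
- lid (a joint): Angle of the case's lid, rad: 0 tight shut, about 0.02 resting on the springy gasket and not yet latched, 1.57 upright, 1.95 fully open. Starts open, 1.62 to 1.85. It stays where it is left between about 1.1 and 1.95; pushed in below about 0.9 it falls shut softly by itself.
- lid_hinge (a point): Middle of the lid's hinge line, 66 mm above the counter, 103.5 mm from the nest along +x. Axes turn with the lid (with the lid shut they are the case's): the lid reaches 176 mm along its own -x, 80 mm either side along y, and is 7 mm thick (z 0 to 7 mm; +z is its outer face).
- latch (a joint): Angle of the latch lever, rad: 0 raised, 1.15 pressed down level, stop at 1.18. Starts at 0 to 0.15, stays where it is left. With the lid down on the gasket, the last 0.5 rad draws a claw under the keeper bar and pulls the lid tight, which takes only a few newtons on the lever's end; with the lid open it catches nothing.
- latch_pivot (a point): Pivot of the steel latch lever, middle of the lid's front edge (190 mm along the lid's -x from the hinge, 4 mm above the underside); turns with the lever; y is its hinge line. Flat handle 20 mm wide, 6 mm thick, from 2 to 60 mm from the pivot. Lid shut: at 0 it points away from the hinge and 1.15 rad upwards, at 1.15 level outwards, upper face 4 mm above the pivot. Claw of 35 mm below it.
- stack_tall: Bystander: stack of five white cassettes, 40 x 28 x 35 mm, origin under its centre.
- stack_low: Bystander: stack of three white cassettes, 40 x 28 x 21 mm, origin under its centre.
- empty_basket: Bystander: empty, low grey basket, 90 x 70 x 28 mm, origin under its centre.
- jar: Bystander: closed specimen jar, 48 mm diameter, 55 mm high, origin under its centre.
- marker: Bystander: marker pen lying flat, 112 mm long along its x, 14 mm thick, origin under its centre.
Mind the look-alikes: they are no part of the job. What is meant by the mat is not blue, and is the smaller of those in its own colour. Leave any red or yellow look-alike of the basket alone.

How it is judged:
By the outcome, as a careful person would: the job done as asked, in the order asked, and still so for the second after the job is handed in, with the robot touching nothing.
It also fails if it takes over 72 s, if anything falls off the work surface, if the arm or the gripper's body presses on something with over 40 N, if the wrist force passes 120 N, or if a joint passes its speed limit or range.

## Robot

A 6-joint arm with a two-finger parallel gripper is mounted at the origin on the work surface. World frame = base frame: x ahead of the robot, y to its left, z up, the work surface at z = 0. Lengths are in m, angles in rad, forces in N, time in s.
With the tool pointing down it reaches from about 0.375 to 0.9 m from the base axis. Payload 3.1 kg.
Tool frame: the origin (TCP) lies at the very end of the fingers, on their centre line; the grasp point (between the pads) lies 19 mm behind it (manip.hold_point_z is the distance from the TCP to the grasp point, in m); y points along the fingers, z is the direction in which the jaws open and shut, and the axes are right-handed (so a half turn about y gives the same grasp; the last joint's range is limited). The gripper opens to 85 mm and grips with 20 to 120 N. Pads are 22 mm wide; open, the fingers measure 114 mm over their backs; the gripper's body (76 mm by 85 mm) begins 54 mm behind the grasp point. The pads swing forward as they close: fully open they stand 13 mm farther back than shut.
Start: joints at [0.973, 0.527, 1.433, -0, 1.181, -0.178], TCP at [0.255, 0.571, 0.231] pointing down, gripper open.
Joint ranges: [-3.08, 3.08], [-0.75, 2.2], [0.22, 2.44], [-1.43, 4.57], [0, 2.65], [-2.85, 2.85]. Speed limits (rad/s): [2.79, 2.79, 3.14, 3.14, 3.14, 3.14].

## Interface

Orientations are given as a unit quaternion [x, y, z, w].
In Python, from station import manip, eyes, workorder gives the robot as it stands. The module is installed in compiled form; this text tells all that it offers.
- The arm moves only by the shell command python3 -m jog 'ROWS' [OPENING] [FORCE]. ROWS is JSON, a list of rows, each a list of 2 entries, a list of its own where there are three numbers: the shift along the tool's x, y, z in cm, then the turn about the tool's y in rad. A call has 1 to 20 rows; each row is the pose to reach, as a shift and turn from the pose commanded when the call began, along the tool's axes at that moment; what a row does not reach only later rows make up. A row lasts 1/12 s, in which the tool goes at most 41.7 mm and 7.16 degrees, less where a joint would pass 70% of its speed; a pose out of reach is approached as far as the arm can. A call with a gripper value outside its range is refused whole. OPENING is the finger opening in cm, from 0 to 8.54, set as the call begins (- or left out, the last holds). The fingers move at their own pace and stop on an object; FORCE is the grip in N (left out, the last holds). Time passes only in rows, so rows that repeat a pose let the fingers close. It gives the time, the measured TCP pose, the force and the opening at its end, in the units of the state.
- manip.sense(): the state, without advancing time (a new reading comes with each control period).
- eyes.snapshot(name): name is "scene" or "top" or "wrist"; returns a dict with "frame" (384x512x3 uint8, red, green, blue), "vfov" (degrees; the focal length in pixels is half the picture's height over the tangent of half this angle, whatever the lens; pixels are square), "cx", "cy" (the principal point, pixels), "k1" (the pictures are not rectified: a ray, as slopes to the right and down, at radius r is drawn at 1 + k1 r^2 times it, then the intrinsics apply), "rvec" (rotation vector, rad) and "tvec" (3), from world to camera coordinates, as OpenCV has them. Camera axes: x right, y down, z forward; pixel columns grow to the right and rows downward; lengths in m; the calibration is good to about 2 mm. A picture is of the moment at which its call begins. There is no depth.
- workorder.sign_off(): hands the job in, once; it reports no verdict.
The state is a dict: "t": time; "q": joint angles; "qd": joint speeds; "tau": joint torques, N m; "tcp_pos": TCP position; "tool_rot": TCP orientation; "force": force on the tool from outside, world axes, zero at the start; "ft_torque": the same for the moment, N m; "finger_gap": opening from 0.0 (shut) to 1.0 (fully open).
Only numpy, scipy, OpenCV 4.12 (cv2) and the standard library are available. Lean on these libraries where they do the work, as an engineer would, in place of code of your own. Each camera call takes 0.05 s, during which the arm holds its last target. There are 200 camera calls.

## Working session

There is one attempt and no reset: what is moved stays moved. The work goes in short steps, Python scripts to look and compute and a shell command to move; the robot and the scene stay as the last step left them, time stands still between calls to the robot, and variables do not carry over. Pictures are saved under pics/ and viewed, about 8 in all and at most 12, crops included, and the job is handed in when it is done.

```bash
mkdir -p pics; python3 - <<'E'
from station import manip, eyes
import cv2, numpy as np, pickle
s=manip.sense(); print({k:np.round(v,4).tolist() for k,v in s.items()}, manip.hold_point_z)
d={}
for n in("scene","top"):
    p=eyes.snapshot(n); d[n]=p
    print(n,{k:np.round(v,4).tolist() for k,v in p.items() if k!="frame"})
    cv2.imwrite(f"pics/{n}0.png",cv2.resize(p["frame"][:,:,::-1],(768,576),interpolation=cv2.INTER_CUBIC))
pickle.dump(d,open("d0.pkl","wb"))
E
```

```text
{'t': 0.0, 'q': [0.9725, 0.5284, 1.4339, 0.0, 1.1814, -0.1785], 'qd': [-0.0006, 0.0015, -0.001, -0.0008, 0.0003, 0.0009], 'tau': [-0.0002, -44.2358, -17.8025, -0.0002, 0.0086, 0.0], 'tcp_pos': [0.2543, 0.5702, 0.2304], 'tool_rot': [0.6923, -0.1476, 0.147, -0.6909], 'force': [0.3918, -0.0333, 0.9143], 'ft_torque': [0.0101, 0.0673, -0.0042], 'finger_gap': 1.0026} 0.0187
scene {'vfov': 48.2255, 'cx': 255.41, 'cy': 190.3997, 'k1': -0.0075, 'rvec': [0.9959, 2.4491, -1.0587], 'tvec': [0.3257, -0.2014, 1.2646]}
top {'vfov': 46.2522, 'cx': 254.8463, 'cy': 192.2867, 'k1': -0.176, 'rvec': [2.1699, -2.1603, 0.1566], 'tvec': [0.0226, 0.4884, 1.2107]}
```

View pics/scene0.png

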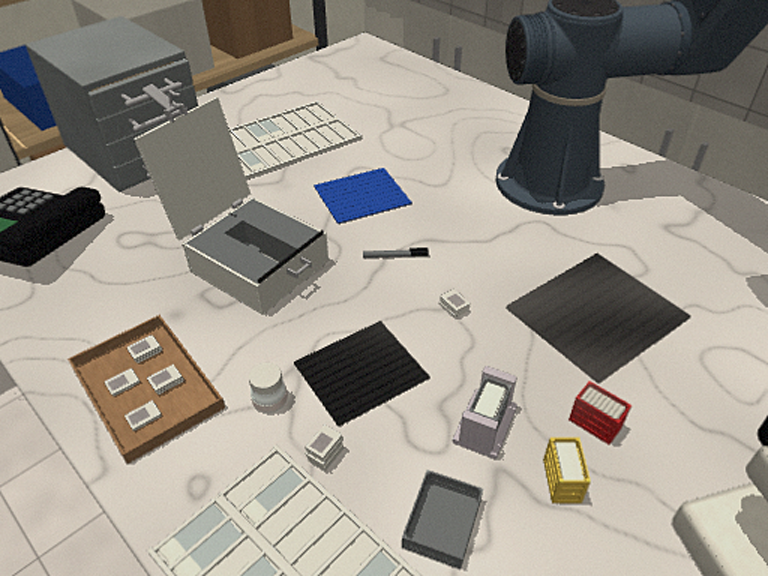

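View pics/top0.png

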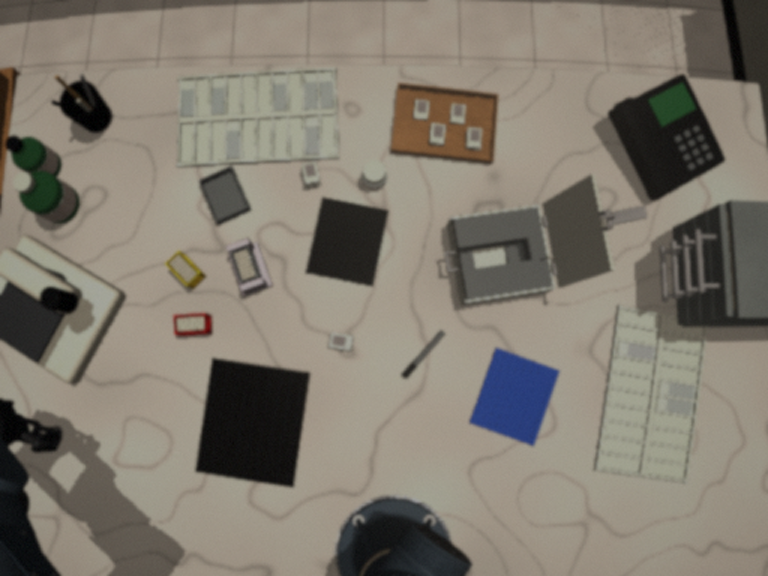

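Candidates for the basket, in scene pixels (768 wide view): the grey, lavender-docked loaded one at (490,400), yellow (567,468), red (600,410), and the empty grey one at (440,520). I choose (490,400), top view (247,265). For the mat, the candidates in the top view are small black (347,242), large black (253,422) and blue (515,395). I choose the small black one.

```bash
cat > h.py <<'E'
import numpy as np, cv2
from scipy.spatial.transform import Rotation as R
def cam(p):
    f=p["frame"].shape[0]/2/np.tan(np.radians(p["vfov"])/2)
    return np.array([[f,0,p["cx"]],[0,f,p["cy"]],[0,0,1.]]),np.array([p["k1"],0,0,0.]),np.array(p["rvec"],float),np.array(p["tvec"],float)
def ray(p,uv):
    K,D,r,t=cam(p); M=cv2.Rodrigues(r)[0]
    n=cv2.undistortPoints(np.array(uv,float).reshape(-1,1,2),K,D)[:,0]
    return -M.T@t, np.c_[n,np.ones(len(n))]@M
def plane(p,uv,z):
    c,d=ray(p,uv); return c+d*((z-c[2])/d[:,2])[:,None]
def proj(p,X):
    K,D,r,t=cam(p); return cv2.projectPoints(np.array(X,float).reshape(-1,1,3),r,t,K,D)[0][:,0]
def rect(P):
    (c,(w,h),a)=cv2.minAreaRect((np.array(P)[:,:2]*1000).astype(np.float32)); return np.round(c,1),round(w,1),round(h,1),round(a,1)
def tool():
    from station import manip
    s=manip.sense(); return np.array(s["tcp_pos"]),R.from_quat(s["tool_rot"]).as_matrix(),s
E
python3 - <<'E'
from h import *; import pickle
d=pickle.load(open("d0.pkl","rb")); t=d["top"]["frame"]; s=d["scene"]["frame"]
# mat
g=t.max(2); m=np.zeros_like(g); m[125:198,200:265]=(g[125:198,200:265]<70)*255
c=max(cv2.findContours(m,0,1)[0],key=cv2.contourArea)[:,0]
print("mat",rect(plane(d["top"],c,.005)))
def crop(im,x,y,w,h):return cv2.resize(im[y:y+h,x:x+w],(400,300),interpolation=cv2.INTER_CUBIC)
o=np.vstack([np.hstack([crop(t,140,150,60,45),crop(s,290,235,80,60)]),np.hstack([crop(t,284,110,160,120),crop(s,80,60,160,120)])])
cv2.imwrite("pics/c1.png",o[:,:,::-1])
p,M,_=tool(); print(M.round(3))
E
```

```text
mat (array([582.3,  92.1]), 125.0, 146.2, 78.6)
[[ 0.913 -0.001  0.408]
 [-0.408 -0.002  0.913]
 [-0.    -1.    -0.002]]
```

View pics/c1.png

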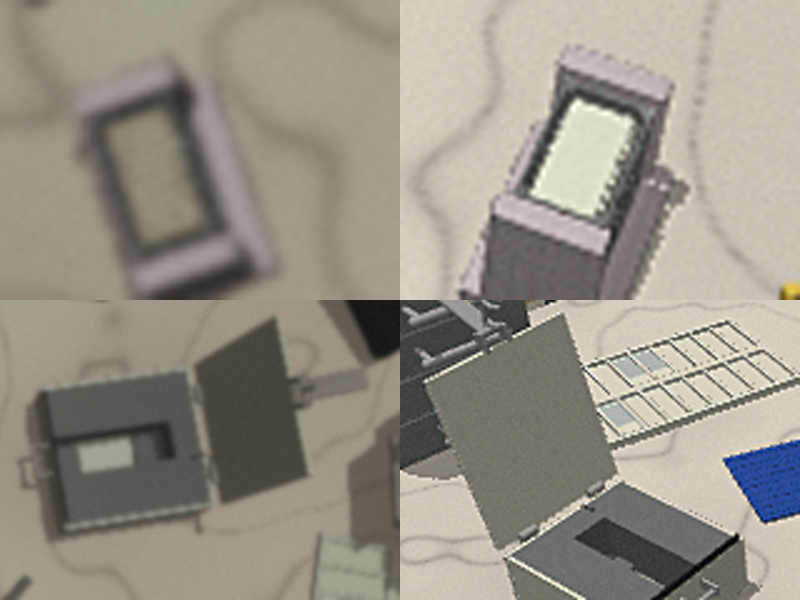

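The crops show the grey loaded basket in its lavender dock (top crop about (160,180)). They also show the case with its latch-side gasket at left and its lid standing up at right, lever on the lid's free edge.

```bash
python3 - <<'E'
from h import *; import pickle
d=pickle.load(open("d0.pkl","rb")); T,S=d["top"],d["scene"]
tp=lambda L,x,y,k:[(x+a/k-.5+.5/k,y+b/k-.5+.5/k) for a,b in L]
bt=tp([(107,122),(172,100),(215,232),(148,250)],140,150,6.667)
print("cass top",rect(plane(T,bt,.06)))
print("cheeks top",rect(plane(T,tp([(75,97),(170,62),(242,262),(140,292)],140,150,6.667),.066)))
bs=tp([(172,95),(240,113),(203,215),(130,190)],290,235,5)
print("cass scene",rect(plane(S,bs,.06)))
print("cheeks scene",rect(plane(S,tp([(165,47),(275,82),(208,250),(92,213)],290,235,5),.066)))
c=tp([(38,88),(190,70),(212,210),(62,230)],284,110,2.5)
print("case top",rect(plane(T,c,.062)), plane(T,c,.062).round(3).tolist())
well=tp([(60,137),(170,122),(175,158),(68,172)],284,110,2.5)
def tri(a,b):
    c1,d1=ray(T,a);c2,d2=ray(S,b);d1=d1[0];d2=d2[0]
    A=np.c_[d1,-d2];x=np.linalg.lstsq(A,c2-c1,rcond=None)[0];p,q=c1+d1*x[0],c2+d2*x[1];return ((p+q)/2).round(4),np.linalg.norm(p-q).round(4)
for n,a,b in[("free+y?",(277,18),(25,80)),("free2",(310,175),(165,12)),("hinge1",(195,62),(105,250)),("hinge2",(220,203),(218,180))]:
    print(n,tri(tp([a],284,110,2.5),tp([b],80,60,2.5)))
print(plane(S,tp([(105,255),(220,183)],80,60,2.5),.062).round(3))
E
```

```text
cass top (array([527.5, 273.2]), 58.0, 28.2, 19.5)
cheeks top (array([525.5, 273.5]), 88.1, 43.0, 20.6)
cass scene (array([527.4, 271.3]), 51.3, 28.3, 22.6)
cheeks scene (array([529.3, 272.2]), 86.9, 44.3, 21.4)
case top (array([ 549., -191.]), 158.3, 172.2, 7.7) [[0.616, -0.095, 0.062], [0.639, -0.266, 0.062], [0.482, -0.285, 0.062], [0.46, -0.119, 0.062]]
free+y? (array([ 0.6503, -0.3103,  0.2392]), np.float64(0.007))
free2 (array([ 0.4942, -0.3333,  0.2397]), np.float64(0.0008))
hinge1 (array([ 0.6444, -0.2683,  0.0706]), np.float64(0.0037))
hinge2 (array([ 0.4907, -0.2956,  0.0609]), np.float64(0.0016))
[[ 0.643 -0.27   0.062]
 [ 0.494 -0.289  0.062]]
```

Estimates: dock (0.5275, 0.2725) at yaw about 21°, mat (0.582, 0.092), case (0.549, -0.191) with its +x at -82.4°, lid about 1.8. Moving over the dock.

```bash
python3 -m jog '[[[37.1,6,-16.1],-0.785],[[37.1,6,-16.1],-0.785],[[37.1,6,-16.1],-0.785],[[37.1,6,-16.1],-0.785],[[37.1,6,-16.1],-0.785],[[37.1,6,-16.1],-0.785],[[37.1,6,-16.1],-0.785],[[37.1,6,-16.1],-0.785],[[37.1,6,-16.1],-0.785],[[37.1,6,-16.1],-0.785],[[37.1,6,-16.1],-0.785],[[37.1,6,-16.1],-0.785],[[37.1,6,-16.1],-0.785],[[37.1,6,-16.1],-0.785]]' 8.5 40
python3 - <<'E'
from h import *; import pickle
from station import eyes
p=eyes.snapshot("wrist"); pickle.dump(p,open("w1.pkl","wb")); cv2.imwrite("pics/w1.png",p["frame"][:,:,::-1])
P,M,s=tool(); print(P.round(4),M.round(3).tolist(),np.round(s["q"],3),s["t"]); print({k:np.round(v,4).tolist() for k,v in p.items() if k!="frame"})
c,_=ray(p,[(0,0)]); print("cam in tool",M.T@(c-P))
E
```

```text
t: 1.27
tcp_pos: [0.5265, 0.2734, 0.1712]
tool_rot: [-0.695, -0.128, 0.129, 0.695]
force: [0.0, 0.8, -0.2]
finger_gap: 0.995
[0.5264 0.2738 0.1714] [[0.933, -0.001, -0.359], [0.359, 0.0, 0.933], [-0.001, -1.0, 0.0]] [ 2.910e-01  5.590e-01  1.572e+00  1.000e-03  1.012e+00 -1.647e+00] 1.3167
{'vfov': 69.5555, 'cx': 255.6836, 'cy': 188.8482, 'k1': 0.0065, 'rvec': [-1.6714, -2.4286, -0.3707], 'tvec': [-0.0689, -0.5841, 0.1468]}
cam in tool [-0.07574032 -0.14274491  0.00120751]
```

View pics/w1.png

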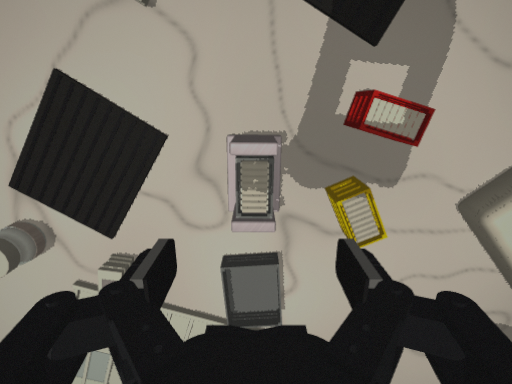

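The wrist view shows the dock upright in the image, with cheek tops at about (229–281,136–153) and (232–275,219–231) and the grey basket between them, loaded. The red and yellow baskets are well apart.

```bash
python3 - <<'E'
from h import *; import pickle
p=pickle.load(open("w1.pkl","rb")); f=p["frame"]
for n,L,z in[("upper",[(229,136.5),(281,136.5),(279,154),(230.5,154)],.066),("lower",[(232,219),(275,219),(275,231),(232,231)],.066),("cass",[(239,157),(270,157),(269,213),(240,213)],.06)]:
    X=plane(p,L,z); print(n,(X*1000).round(1)[:,:2].tolist(), rect(X))
g=f.astype(int)
for r in (170,190,205): print(r,g[r,222:290].sum(1).tolist())
for c in (234,255,): print(c,g[128:240,c].sum(1).tolist())
E
```

```text
upper [[490.7, 236.0], [474.2, 279.1], [489.3, 283.5], [505.0, 242.5]] (array([489.7, 260.4]), 15.7, 46.2, 20.9)
lower [[564.6, 265.0], [549.7, 304.1], [561.6, 308.9], [576.7, 269.3]] (array([563.1, 286.8]), 12.8, 42.4, 20.9)
cass [[506.0, 250.7], [495.7, 277.6], [548.1, 297.5], [558.3, 270.7]] (array([527. , 274.1]), 56.1, 28.8, 20.9)
170 [477, 476, 477, 476, 472, 388, 458, 488, 492, 492, 490, 487, 489, 363, 231, 169, 176, 182, 294, 347, 316, 307, 302, 300, 301, 302, 300, 305, 302, 303, 302, 303, 300, 301, 301, 296, 303, 303, 299, 297, 299, 301, 299, 297, 297, 334, 342, 212, 182, 163, 197, 207, 318, 328, 331, 332, 335, 318, 272, 311, 320, 321, 321, 374, 383, 333, 320, 319]
190 [460, 467, 474, 478, 484, 414, 443, 489, 489, 488, 489, 483, 484, 386, 241, 179, 163, 199, 362, 489, 444, 426, 338, 315, 314, 426, 447, 445, 431, 425, 424, 425, 421, 423, 334, 309, 307, 307, 308, 306, 309, 310, 306, 309, 318, 440, 324, 202, 210, 189, 199, 283, 320, 321, 321, 333, 317, 291, 317, 325, 456, 480, 482, 479, 481, 479, 479, 477]
205 [453, 439, 432, 437, 449, 464, 421, 477, 488, 484, 485, 484, 388, 25
[... 702 characters left out ...]
 206, 205, 206, 204, 202, 204, 205, 205, 313, 415, 485, 497, 487, 479, 476, 470, 462, 460, 433, 469, 498, 499, 497, 499, 499, 498, 501]
255 [476, 475, 474, 382, 323, 321, 264, 212, 203, 207, 205, 206, 207, 207, 298, 409, 488, 509, 509, 506, 498, 497, 490, 488, 486, 474, 430, 287, 180, 151, 259, 298, 255, 301, 356, 333, 315, 324, 324, 322, 315, 298, 301, 315, 322, 322, 320, 305, 298, 305, 322, 432, 479, 394, 322, 306, 320, 325, 320, 396, 390, 368, 423, 466, 476, 475, 412, 369, 400, 457, 476, 480, 426, 377, 385, 452, 475, 476, 426, 377, 386, 446, 473, 479, 365, 197, 126, 134, 215, 275, 243, 208, 206, 290, 396, 476, 496, 487, 479, 467, 468, 465, 456, 420, 464, 497, 498, 498, 498, 496, 497, 500]
```

```bash
python3 -m jog '[[[0.05,4,0],0],[[0.05,8,0],0],[[0.05,11,0],0],[[0.05,13.4,0],0],[[0.05,14.4,0],0],[[0.05,14.4,0],0],[[0.05,14.4,0],0]]' && python3 -m jog '[[[0,0,0],0],[[0,0,0],0],[[0,0,0],0],[[0,0,0],0],[[0,0,0],0],[[0,0,0],0],[[0,0,0],0],[[0,0,0],0],[[0,0,0],0],[[0,0,0],0]]' 2.5 40
```

```text
t: 1.9
tcp_pos: [0.5281, 0.2737, 0.0278]
tool_rot: [-0.695, -0.129, 0.129, 0.695]
force: [0.3, -0.6, 0.8]
finger_gap: 0.992
t: 2.73
tcp_pos: [0.5293, 0.2729, 0.0287]
tool_rot: [-0.695, -0.129, 0.127, 0.695]
force: [-0.4, 1.2, 5.6]
finger_gap: 0.42
```

```bash
python3 -m jog '[[[0,-0.5,0],0],[[0,-1.5,0],0],[[0,-3,0],0],[[0,-5,0],0],[[0,-7,0],0],[[0,-9,0],0],[[0,-10,0],0],[[0,-10,0],0],[[0,-10,0],0]]'
python3 - <<'E'
from h import *; import pickle
from station import eyes
p=eyes.snapshot("wrist"); q=eyes.snapshot("scene"); pickle.dump((p,q),open("w2.pkl","wb"))
cv2.imwrite("pics/w2.png",np.hstack([p["frame"][130:384,56:456],cv2.resize(q["frame"][170:297,270:470],(400,254))])[:,:,::-1])
P,M,s=tool(); print(P.round(4),M.round(3).tolist(),np.round(s["q"],3),s["t"],s["finger_gap"],np.round(s["force"],2))
E
```

```text
t: 3.48
tcp_pos: [0.5283, 0.2726, 0.1277]
tool_rot: [-0.695, -0.129, 0.128, 0.695]
force: [-0.8, 1.0, -2.3]
finger_gap: 0.416
[0.5273 0.2723 0.1262] [[0.934, -0.002, -0.357], [0.357, -0.001, 0.934], [-0.003, -1.0, 0.0]] [ 0.289  0.622  1.604 -0.     0.918 -1.647] 3.5833 0.41388346418011085 [-0.44 -0.77 -1.78]
```

View pics/w2.png

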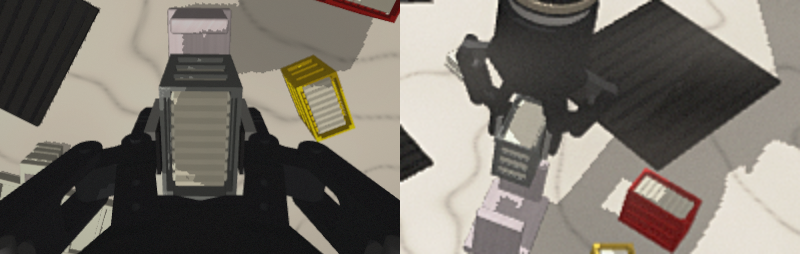

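The basket is held square between the fingers, clear of the dock, upright. Carrying it over the mat and turning it parallel to the case's x.

```bash
python3 -m jog '[[[-0.1,0,-1.5],0.12],[[-0.3,0,-4],0.24],[[-0.5,0,-7],0.36],[[-0.7,0,-10],0.48],[[-0.9,0,-13],0.6],[[-1.1,0,-16],0.72],[[-1.3,0,-18],0.84],[[-1.3,0,-18.8],0.96],[[-1.3,0,-18.8],1.08],[[-1.3,0,-18.8],1.2],[[-1.3,0,-18.8],1.32],[[-1.3,0,-18.8],1.44],[[-1.3,0,-18.8],1.56],[[-1.3,0,-18.8],1.68],[[-1.3,0,-18.8],1.77],[[-1.3,0,-18.8],1.805],[[-1.3,0,-18.8],1.805],[[-1.3,0,-18.8],1.805]]'
python3 - <<'E'
from h import *
P,M,s=tool(); print(P.round(4),M.round(3).tolist(),np.round(s["q"],3))
E
```

```text
t: 5.08
tcp_pos: [0.5825, 0.0924, 0.126]
tool_rot: [0.533, -0.467, 0.465, -0.531]
force: [-0.1, 0.0, -1.6]
finger_gap: 0.418
[0.5825 0.0924 0.126 ] [[0.132, -0.003, 0.991], [-0.991, 0.0, 0.132], [-0.0, -1.0, -0.003]] [-0.032  0.619  1.613 -0.     0.912 -0.164]
```

```bash
python3 -m jog '[[[0,3,0],0],[[0,6,0],0],[[0,8.5,0],0],[[0,9.7,0],0],[[0,10.1,0],0],[[0,10.2,0],0],[[0,10.3,0],0],[[0,10.4,0],0],[[0,10.4,0],0]]'
```

```text
t: 5.83
tcp_pos: [0.5843, 0.0924, 0.0245]
tool_rot: [-0.531, 0.465, -0.467, 0.532]
force: [0.3, 0.2, -1.8]
finger_gap: 0.414
```

```bash
python3 -m jog '[[[0,0,0],0],[[0,0.1,0],0],[[0,0.2,0],0],[[0,0.2,0],0]]';  python3 -m jog '[[[0,0.1,0],0],[[0,0.1,0],0],[[0,0.1,0],0]]'
```

```text
t: 6.17
tcp_pos: [0.5837, 0.0925, 0.0218]
tool_rot: [-0.531, 0.466, -0.466, 0.532]
force: [-1.3, 0.6, 1.1]
finger_gap: 0.419
t: 6.42
tcp_pos: [0.5837, 0.0925, 0.0217]
tool_rot: [-0.531, 0.466, -0.466, 0.532]
force: [-2.3, 1.1, 8.0]
finger_gap: 0.413
```

```bash
python3 -m jog '[[[0,-0.1,0],0],[[0,-0.1,0],0],[[0,-0.1,0],0],[[0,-0.1,0],0],[[0,-0.1,0],0],[[0,-0.1,0],0],[[0,-0.1,0],0],[[0,-2,0],0],[[0,-5,0],0],[[0,-9,0],0],[[0,-13,0],0],[[0,-16,0],0],[[0,-16,0],-0.12],[[0,-16,0],-0.24],[[0,-16,0],-0.36],[[0,-16,0],-0.48],[[0,-16,0],-0.6],[[0,-16,0],-0.72],[[0,-16,0],-0.84],[[0,-16,0],-0.96]]' 8.5 40
python3 -m jog '[[[0,0,0],-0.12],[[0,0,0],-0.24],[[0,0,0],-0.36],[[0,0,0],-0.48],[[0,0,0],-0.611],[[0,0,0],-0.611],[[0,0,0],-0.611]]'
python3 - <<'E'
from h import *; import pickle
from station import eyes
p=eyes.snapshot("wrist"); q=eyes.snapshot("scene"); pickle.dump((p,q),open("w3.pkl","wb"))
cv2.imwrite("pics/w3.png",np.hstack([p["frame"],q["frame"][130:330,130:380].repeat(1,1) if 0 else cv2.resize(q["frame"][90:346,150:340],(285,384))])[:,:,::-1])
P,M,s=tool(); print(P.round(4),M.round(3).tolist(),np.round(s["q"],3),s["t"],s["finger_gap"],np.round(s["force"],2))
E
```

```text
t: 8.08
tcp_pos: [0.5831, 0.0924, 0.1802]
tool_rot: [0.687, -0.166, 0.166, -0.687]
force: [0.3, 0.6, 0.6]
finger_gap: 0.995
t: 8.67
tcp_pos: [0.5831, 0.0925, 0.1802]
tool_rot: [-0.706, -0.045, 0.045, 0.706]
force: [0.4, 0.8, 0.5]
finger_gap: 0.992
[0.5832 0.0924 0.1802] [[0.992, -0.0, -0.128], [0.128, -0.0, 0.992], [-0.0, -1.0, 0.0]] [-0.032  0.544  1.572 -0.     1.026 -1.731] 8.7667 0.9944533081547097 [-0.    0.01  0.4 ]
```

View pics/w3.png

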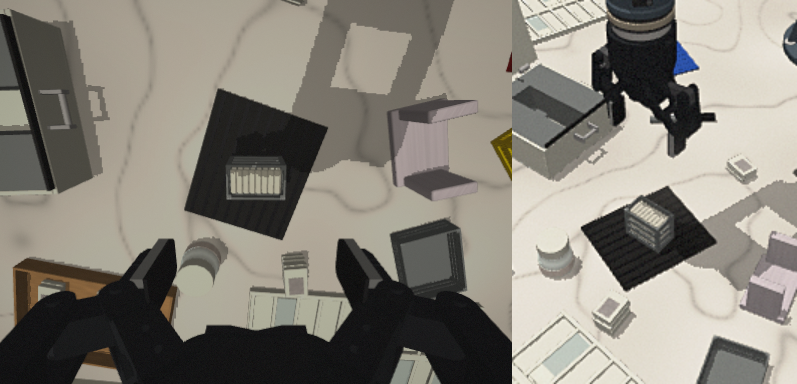

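The basket stands upright and released on the black mat at (256,180). The case's latch side shows at the far left.

```bash
python3 - <<'E'
from h import *; import pickle
p,q=pickle.load(open("w3.pkl","rb"));g=p["frame"].sum(2)
X=plane(p,[(226.5,199),(286.5,199),(285,164),(228,164)],.055);print((X*1000).round(1).tolist(),rect(X))
for c in(240,256,272):print(g[150:206,c].tolist())
for r in(175,190):print(g[r,218:296].tolist())
E
```

```text
[[605.4, 66.7, 55.0], [597.5, 127.9, 55.0], [561.5, 120.5, 55.0], [568.7, 64.6, 55.0]] (array([583.2,  94.9]), 36.7, 61.7, 7.3)
[71, 67, 71, 64, 76, 99, 141, 190, 174, 187, 191, 168, 192, 174, 148, 191, 212, 289, 348, 306, 301, 327, 339, 339, 340, 336, 461, 507, 506, 505, 506, 506, 504, 503, 505, 503, 501, 504, 506, 503, 504, 506, 505, 398, 253, 169, 140, 226, 286, 218, 122, 93, 96, 87, 97, 87]
[57, 74, 76, 76, 79, 70, 133, 196, 175, 178, 190, 170, 270, 234, 149, 205, 229, 213, 217, 224, 292, 328, 331, 343, 448, 489, 487, 483, 491, 486, 486, 484, 488, 487, 481, 486, 482, 483, 483, 494, 489, 491, 430, 311, 215, 157, 131, 198, 277, 215, 112, 92, 96, 98, 106, 100]
[77, 62, 75, 73, 76, 83, 120, 185, 186, 186, 203, 164, 185, 188, 151, 189, 208, 276, 458, 396, 295, 324, 339, 334, 340, 339, 458, 506, 507, 506, 506, 504, 506, 504, 504, 482, 468, 471, 468, 470, 471, 471, 472, 389, 252, 160, 132, 194, 272, 243, 140, 103, 98, 92, 103, 102]
[103, 99, 103, 96, 99, 103, 98, 138, 284, 217, 186, 185, 351, 484, 507, 508, 506, 381, 377, 486, 375, 339, 336, 310, 295, 322, 337, 339, 438, 424, 345, 386, 492, 504, 506, 503, 380, 380, 489, 506, 380, 340, 320, 299, 332, 340, 339, 339, 326, 301, 320, 437, 457, 364, 339, 310, 373, 349, 337, 342, 339, 384, 353, 228, 249, 170, 196, 189, 104, 74, 65, 91, 93, 97, 108, 100, 102, 96]
[95, 96, 97, 100, 95, 89, 98, 101, 235, 297, 203, 149, 201, 470, 504, 503, 505, 408, 349, 480, 505, 506, 504, 440, 358, 444, 496, 501, 503, 469, 366, 407, 489, 503, 505, 504, 375, 409, 489, 506, 507, 505, 408, 338, 479, 502, 503, 503, 441, 353, 477, 507, 502, 506, 471, 369, 440, 496, 503, 502, 506, 378, 263, 171, 161, 248, 294, 193, 111, 102, 103, 101, 96, 102, 95, 91, 89, 86]
```

```bash
python3 -m jog '[[[-1,-2,-4],0],[[-2,-2,-8],0],[[-3,-2,-12],0],[[-4,-2,-16],0],[[-5,-2,-20],0],[[-5.4,-2,-23.7],0],[[-5.4,-2,-23.7],0],[[-5.4,-2,-23.7],0],[[-5.4,-2,-23.7],0]]'
python3 - <<'E'
from h import *; import pickle
from station import eyes
p=eyes.snapshot("wrist"); pickle.dump(p,open("w4.pkl","wb"))
cv2.imwrite("pics/w4.png",cv2.resize(p["frame"],(768,576),interpolation=cv2.INTER_CUBIC)[:,:,::-1])
P,M,s=tool(); print(P.round(4),M.round(3).tolist(),np.round(s["q"],3),s["t"])
E
```

```text
t: 9.52
tcp_pos: [0.5604, -0.1493, 0.2001]
tool_rot: [-0.705, -0.045, 0.046, 0.706]
force: [-0.6, 0.8, 0.3]
finger_gap: 0.997
[ 0.5604 -0.1485  0.2001] [[0.991, -0.001, -0.131], [0.131, 0.001, 0.991], [-0.001, -1.0, 0.001]] [-4.520e-01  5.050e-01  1.580e+00  1.000e-03  1.058e+00 -2.154e+00] 9.5667
```

View pics/w4.png

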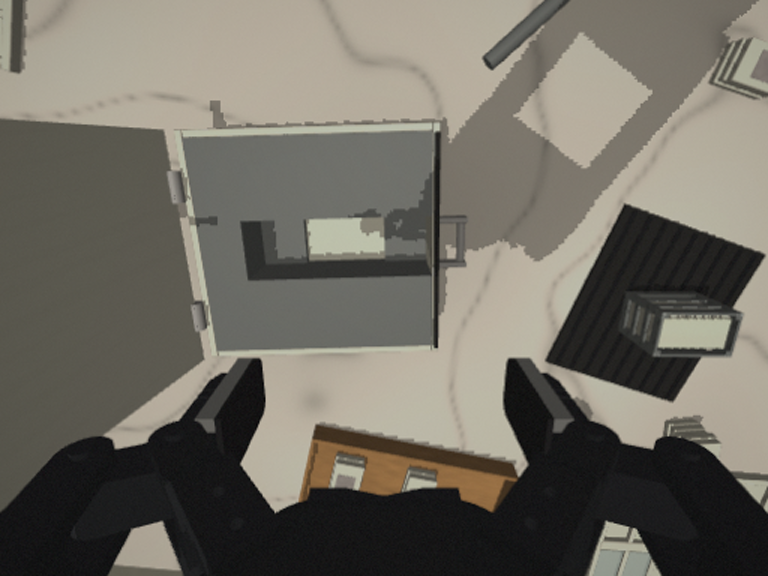

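The wrist view shows the case: rim corners at about (175,131), (440,122), (438,349), (210,355), the well's opening at x 242–430, y 221–279, and the floor plate at (305–385, 219–260). The lid stands open at left.

```bash
python3 - <<'E'
from h import *; import pickle
p=pickle.load(open("w4.pkl","rb"));k=lambda L:[((a+.5)/1.5-.5,(b+.5)/1.5-.5) for a,b in L]
cs=[("rim",[(175,131),(440,122),(438,349),(210,355)],.062),("well",[(242,221),(430,274),(247,279)],.062),("floor",[(305,218),(384,218),(385,261),(308,262)],.008),("gasket",[(437,131),(437,349)],.0695)]
for n,L,z in cs:
    X=plane(p,k(L),z); print(n,(X*1000).round(1)[:,:2].tolist(), rect(X))
g=p["frame"].astype(int).sum(2)
print(g[160,195:300].tolist()); 
for c in (185,240):print(c,g[135:195,c].tolist())
print("r170",g[158,150:300].tolist())
E
```

```text
rim [[488.2, -290.5], [461.2, -124.4], [617.5, -99.3], [644.1, -267.9]] (array([ 552.9, -196.1]), 158.3, 170.7, 9.1)
well [[540.1, -246.9], [560.7, -114.6], [580.9, -242.3]] (array([ 570. , -183.8]), 133.9, 39.6, 81.2)
floor [[541.8, -213.8], [533.7, -150.7], [569.0, -145.3], [578.0, -208.7]] (array([ 555.4, -179.6]), 36.6, 64.1, 8.1)
gasket [[467.2, -126.3], [614.1, -101.6]] (array([ 540.6, -113.9]), 148.9, 0.0, -170.4)
[325, 325, 326, 326, 326, 323, 326, 325, 250, 175, 348, 527, 551, 548, 549, 550, 550, 547, 549, 551, 548, 553, 551, 553, 551, 549, 547, 550, 549, 550, 550, 553, 549, 550, 552, 551, 550, 550, 552, 548, 550, 549, 549, 551, 552, 553, 551, 551, 552, 551, 554, 551, 549, 547, 553, 549, 550, 551, 551, 551, 552, 405, 309, 319, 326, 326, 329, 327, 327, 327, 325, 327, 326, 300, 295, 294, 297, 296, 295, 291, 294, 295, 240, 310, 324, 325, 327, 325, 285, 232, 218, 221, 222, 331, 174, 76, 77, 131, 308, 334, 335, 332, 335, 334, 335]
185 [325, 326, 324, 323, 324, 324, 323, 323, 328, 322, 326, 326, 327, 324, 322, 322, 323, 321, 325, 324, 324, 324, 319, 320, 324, 325, 323, 321, 322, 3
[... 512 characters left out ...]
0, 318, 239, 149, 139, 128, 130, 137, 132, 130, 131, 133, 138, 133, 131, 134, 206, 213, 210, 210, 209, 209, 217, 212, 210, 313, 320, 324, 323, 324, 324, 324, 326, 324, 325, 326, 323, 323, 328, 323, 325, 327, 329, 327, 247, 221, 355, 525, 551, 550, 548, 548, 548, 551, 550, 548, 549, 550, 551, 553, 550, 551, 555, 550, 552, 549, 551, 550, 548, 549, 551, 551, 554, 551, 552, 549, 551, 552, 548, 552, 547, 551, 551, 549, 550, 551, 549, 550, 553, 550, 550, 550, 552, 551, 512, 501, 498, 302, 220, 221, 220, 222, 311, 329, 327, 300, 300, 292, 294, 237, 222, 222, 223, 223, 223, 224, 223, 225, 225, 220, 224, 221, 224, 219, 224, 218, 221, 221, 219, 329, 173, 78, 75, 117, 308, 337, 333, 334, 332, 334, 336]
```

Nest about (0.5506, -0.1805), case yaw 8.9°. Back to the basket for the end grip.

```bash
python3 -m jog '[[[1,2,4],0],[[2,2,8],0],[[3,2,12],0],[[4,2,16],0],[[5,2,20],0],[[5.4,2,23.9],0],[[5.4,2,23.9],0],[[5.4,2,23.9],0],[[5.4,6,23.9],0],[[5.4,10,23.9],0],[[5.4,13.5,23.9],0],[[5.4,16.5,23.9],0],[[5.4,17.7,23.9],0],[[5.4,17.7,23.9],0],[[5.4,17.7,23.9],0]]' 8.5 40 && python3 -m jog '[[[0,0,0],0],[[0,0,0],0],[[0,0,0],0],[[0,0,0],0],[[0,0,0],0],[[0,0,0],0],[[0,0,0],0],[[0,0,0],0]]' 5 40
```

```text
t: 10.82
tcp_pos: [0.5833, 0.094, 0.0235]
tool_rot: [0.706, 0.046, -0.046, -0.706]
force: [-0.1, -0.6, 0.1]
finger_gap: 0.993
t: 11.48
tcp_pos: [0.585, 0.0942, 0.0257]
tool_rot: [0.706, 0.048, -0.045, -0.705]
force: [0.4, -1.9, 6.3]
finger_gap: 0.692
```

```bash
python3 -m jog '[[[0,-0.5,0],0],[[0,-1.5,0],0],[[0,-3,0],0],[[0,-6,0],0],[[0,-9,0],0],[[0,-12,0],0],[[0,-12,0],0],[[0,-12,0],0]]'
python3 - <<'E'
from h import *
P,M,s=tool(); print(P.round(4),M.round(4).tolist(),np.round(s["q"],3),s["t"],s["finger_gap"])
y=np.radians(8.9);print("to nest cm",(M.T@(np.array([.5506,-.1805,P[2]])-P)*100).round(2),"turn",-(y-np.arctan2(M[1,0],M[0,0])))
E
```

```text
t: 12.15
tcp_pos: [0.5842, 0.0945, 0.1459]
tool_rot: [0.706, 0.048, -0.045, -0.705]
force: [-0.5, 0.4, -2.5]
finger_gap: 0.694
[0.5842 0.0945 0.1459] [[0.9914, 0.005, -0.1311], [0.1311, -0.0001, 0.9914], [0.0049, -1.0, -0.0007]] [-0.028  0.59   1.6    0.     0.947 -1.731] 12.15 0.6940536842125998
to nest cm [-6.940e+00 -1.000e-02 -2.683e+01] turn -0.023897194453131265
```

```bash
python3 -m jog '[[[-0.5,0,-2],0],[[-1.2,0,-5],0],[[-2.3,0,-9],0],[[-3.4,0,-13],0],[[-4.4,0,-17],0],[[-5.4,0,-21],-0.012],[[-6.3,0,-24.5],-0.024],[[-6.9,0,-26.4],-0.024],[[-6.9,0,-26.8],-0.024],[[-6.9,0,-26.8],-0.024],[[-6.9,0,-26.8],-0.024],[[-6.9,0,-26.8],-0.024]]'
python3 - <<'E'
from h import *; import pickle
from station import eyes
p=eyes.snapshot("wrist"); pickle.dump(p,open("w5.pkl","wb"))
cv2.imwrite("pics/w5.png",cv2.resize(p["frame"],(768,576),interpolation=cv2.INTER_CUBIC)[:,:,::-1])
P,M,s=tool(); print(P.round(4),M.round(4).tolist(),s["t"],s["finger_gap"])
y=np.radians(8.9);print("to nest cm",(M.T@(np.array([.5506,-.1805,P[2]])-P)*100).round(2),"turn",-(y-np.arctan2(M[1,0],M[0,0])))
E
```

```text
t: 13.15
tcp_pos: [0.5491, -0.1784, 0.1425]
tool_rot: [-0.704, -0.055, 0.056, 0.706]
force: [-0.8, 0.5, -1.5]
finger_gap: 0.696
[ 0.5493 -0.1783  0.1428] [[0.9877, -0.0016, -0.1565], [0.1565, 0.0013, 0.9877], [-0.0013, -1.0, 0.0015]] 13.2 0.6942553769822526
to nest cm [ 0.09 -0.   -0.23] turn 0.0018166754486373116
```

View pics/w5.png

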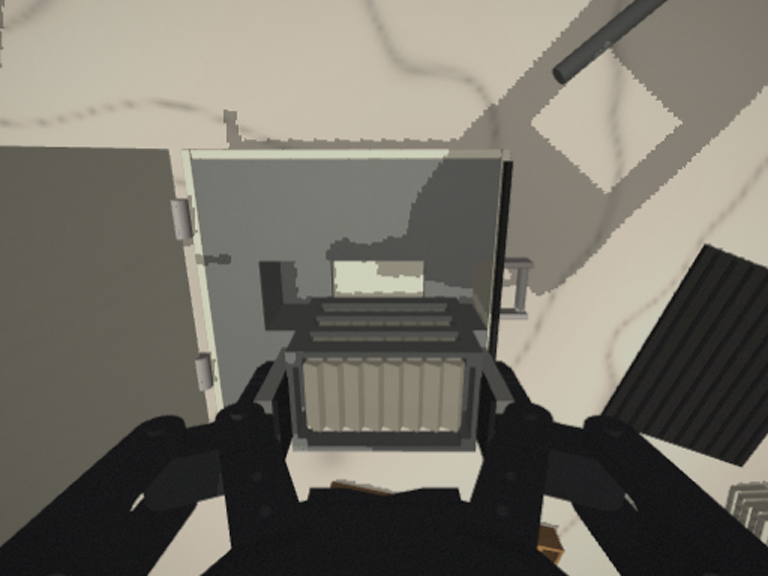

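```bash
python3 - <<'E'
from h import *; import pickle
p=pickle.load(open("w5.pkl","rb"));k=lambda L:[((a+.5)/1.5-.5,(b+.5)/1.5-.5) for a,b in L]
P,M,s=tool()
for n,L,z in[("rim",[(183,150),(507,150)],.062),("rimin",[(192,160)],.062),("well",[(261,261)],.062),("floor",[(333,262),(424,262),(424,295),(332,295)],.008),("btop",[(288,352),(484,352),(475,450),(293,450)],.172),("bbotnear",[(315,298),(470,298)],.122),("gasket",[(511,160),(497,352)],.0695)]:
    X=plane(p,k(L),z); print(n,(X*1000).round(1)[:,:2].tolist(),"tool mm",((X-P)@M*1000).round(1)[:,[0,2]].tolist())
g=p["frame"].astype(int).sum(2)
print(g[185,170:330].tolist()); print(g[182,215:290].tolist()); print(g[295,185:325].tolist());print(g[270,185:325].tolist())
print(g[163:190,250].tolist())
E
```

```text
rim [[487.9, -290.2], [462.0, -126.3]] tool mm [[-78.1, -101.0], [-78.0, 64.9]]
rimin [[492.1, -285.6]] tool mm [[-73.2, -97.1]]
well [[540.3, -246.9]] tool mm [[-19.6, -66.4]]
floor [[549.3, -211.9], [539.6, -149.9], [563.3, -145.5], [573.3, -209.7]] tool mm [[-5.1, -33.4], [-5.0, 29.4], [19.1, 30.1], [18.9, -35.0]]
btop [[534.7, -208.4], [525.6, -149.8], [560.7, -144.8], [569.8, -203.6]] tool mm [[-19.2, -27.4], [-19.0, 31.9], [16.4, 31.4], [16.2, -28.2]]
bbotnear [[534.9, -208.0], [524.9, -144.1]] tool mm [[-18.9, -27.1], [-18.7, 37.6]]
gasket [[466.8, -125.3], [571.1, -107.2]] tool mm [[-73.2, 65.2], [32.7, 66.7]]
[346, 347, 343, 263, 166, 146, 145, 146, 142, 148, 144, 146, 146, 144, 142, 145, 148, 184, 226, 228, 232, 230, 233, 230, 235, 231, 232, 306, 346, 348, 347, 350, 346, 351, 352, 349, 351, 348, 347, 347, 351, 351, 347, 352, 349, 349, 350, 348, 349, 349, 350, 202, 374, 518, 590, 596, 599, 597, 597, 598, 594, 599, 601, 596, 597, 596, 599, 598, 597, 599, 598, 598, 598, 600, 598, 597, 599, 602, 598, 601, 599, 596, 598, 597, 599, 597, 598, 601, 601, 598, 596, 598, 553, 542, 545
[... 1514 characters left out ...]
386, 364, 342, 333, 335, 345, 381, 386, 385, 384, 384, 386, 386, 387, 373, 338, 334, 331, 343, 378, 389, 385, 386, 388, 386, 388, 385, 387, 344, 332, 330, 345, 378, 385, 388, 386, 388, 385, 382, 386, 388, 353, 334, 334, 340, 380, 383, 386, 388, 388, 387, 387, 390, 387, 367, 337, 331, 346, 375, 388, 385, 386, 388, 386, 385, 388, 387, 383, 342, 331, 341, 375, 388, 386, 386, 388, 387, 386, 387, 388, 388, 356, 334, 343, 376, 384, 385, 385, 384, 386, 383, 387, 388, 387, 364, 338, 313, 231, 220, 230, 179, 143, 140, 141, 190, 222, 228, 198, 106, 58, 60, 62, 67, 63]
[239, 241, 237, 241, 237, 241, 238, 240, 240, 239, 273, 405, 456, 553, 599, 599, 598, 601, 597, 600, 600, 597, 599, 598, 598, 596, 596]
```

Relative to the held basket, the same image puts the nest about -3.6 mm along tool z and +2.4 mm along x. Correcting and lowering into the mouth of the well.

```bash
python3 -m jog '[[[0.24,0,-0.36],0],[[0.24,0,-0.36],0],[[0.24,2,-0.36],0],[[0.24,4,-0.36],0],[[0.24,5.5,-0.36],0],[[0.24,6.5,-0.36],0],[[0.24,7.5,-0.36],0],[[0.24,8.5,-0.36],0],[[0.24,9,-0.36],0],[[0.24,9,-0.36],0]]'
python3 - <<'E'
from h import *; import pickle
from station import eyes
p=eyes.snapshot("wrist");q=eyes.snapshot("scene"); pickle.dump((p,q),open("w6.pkl","wb"))
cv2.imwrite("pics/w6.png",np.hstack([p["frame"][80:300,110:410],cv2.resize(q["frame"][95:205,110:230],(240,220),interpolation=cv2.INTER_CUBIC)])[:,:,::-1])
P,M,s=tool(); print(P.round(4),M.round(4).tolist(),s["t"],s["finger_gap"],np.round(s["force"],1))
E
```

```text
t: 14.03
tcp_pos: [0.5522, -0.1831, 0.0523]
tool_rot: [-0.705, -0.054, 0.055, 0.705]
force: [-0.2, -0.3, -1.1]
finger_gap: 0.695
[ 0.5529 -0.1836  0.0535] [[0.988, 0.0004, -0.1546], [0.1546, -0.0002, 0.988], [0.0003, -1.0, -0.0003]] 14.1333 0.694712739812948 [ 0.7 -0.2 -2.4]
```

View pics/w6.png

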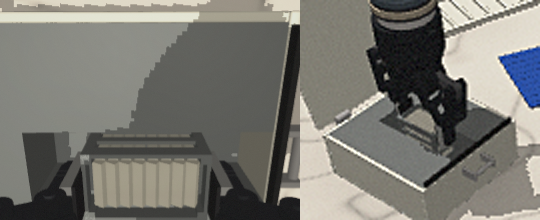

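The basket is in the mouth of the well with no contact force. Lowering on.

```bash
python3 -m jog '[[[0,0.6,0],0],[[0,1.1,0],0],[[0,1.5,0],0],[[0,1.8,0],0],[[0,2,0],0],[[0,2.1,0],0],[[0,2.1,0],0]]'; python3 -m jog '[[[0,0.1,0],0],[[0,0.2,0],0],[[0,0.3,0],0],[[0,0.3,0],0]]'
```

```text
t: 14.72
tcp_pos: [0.5524, -0.1833, 0.032]
tool_rot: [-0.705, -0.055, 0.055, 0.705]
force: [0.5, -0.3, -1.1]
finger_gap: 0.692
t: 15.05
tcp_pos: [0.5526, -0.1833, 0.0292]
tool_rot: [-0.705, -0.055, 0.055, 0.705]
force: [-0.8, 1.1, -2.0]
finger_gap: 0.69
```

```bash
python3 -m jog '[[[0,0.1,0],0],[[0,0.2,0],0],[[0,0.2,0],0]]'; python3 -m jog '[[[0,0.1,0],0],[[0,0.2,0],0],[[0,0.2,0],0]]'
```

```text
t: 15.3
tcp_pos: [0.5526, -0.1833, 0.0288]
tool_rot: [0.705, 0.055, -0.055, -0.705]
force: [-1.9, 1.9, 8.6]
finger_gap: 0.698
t: 15.55
tcp_pos: [0.5526, -0.1833, 0.0287]
tool_rot: [0.705, 0.055, -0.055, -0.705]
force: [-4.6, 4.3, 21.9]
finger_gap: 0.698
```

Seated: 22 N upward at TCP z 28.7 mm, matching the 20.7 mm grip offset above the 8 mm floor. Releasing and rising.

```bash
python3 -m jog '[[[0,-0.2,0],0],[[0,-0.3,0],0],[[0,-0.3,0],0],[[0,-0.3,0],0],[[0,-0.3,0],0],[[0,-1,0],0],[[0,-2,0],0],[[0,-4,0],0],[[0,-7,0],0],[[0,-11,0],0],[[0,-15,0],0],[[0,-19,0],0],[[0,-23,0],0],[[0,-27,0],0],[[0,-29,0],0],[[0,-29,0],0],[[0,-29,0],0]]' 7.2 40
python3 - <<'E'
from h import *; import pickle
from station import eyes
p=eyes.snapshot("wrist");q=eyes.snapshot("scene");t=eyes.snapshot("top"); pickle.dump((p,q,t),open("w7.pkl","wb"))
cv2.imwrite("pics/w7.png",np.hstack([p["frame"],cv2.resize(q["frame"][40:240,80:230],(288,384),interpolation=cv2.INTER_CUBIC)])[:,:,::-1])
P,M,s=tool(); print(P.round(4),M.round(4).tolist(),s["t"],s["finger_gap"],np.round(s["force"],1),np.round(s["q"],3))
E
```

```text
t: 16.97
tcp_pos: [0.5529, -0.1836, 0.3176]
tool_rot: [0.706, 0.056, -0.054, -0.704]
force: [-0.2, -0.1, -0.5]
finger_gap: 0.84
[ 0.5515 -0.1829  0.3136] [[0.988, -0.0034, -0.1545], [0.1545, 0.0019, 0.988], [-0.0031, -1.0, 0.0024]] 17.1167 0.8452436184255641 [-0.1  0.4 -0.5] [-0.512  0.385  1.439 -0.     1.321 -2.238]
```

View pics/w7.png

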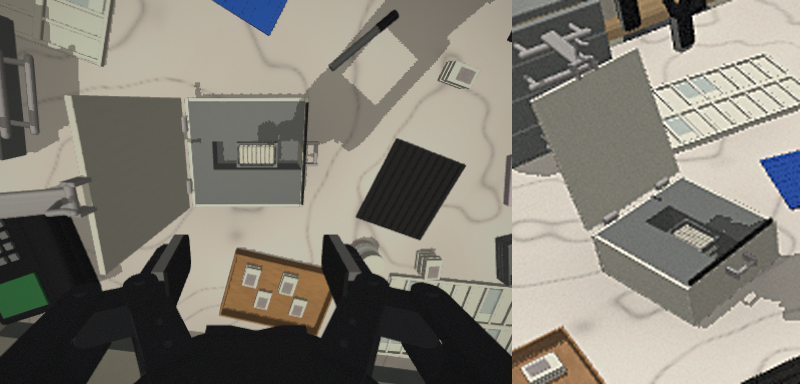

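The basket is seated in the well at wrist (257,153) and released. The lid's free edge runs (68,96)–(105,274), with the lever at (40,200). The cabinet is behind the robot-side half, so I'll push at the far half; checking clearance.

```bash
python3 - <<'E'
from h import *; import pickle
p,q,t=pickle.load(open("w7.pkl","rb"));d=pickle.load(open("d0.pkl","rb"));S,T=d["scene"],d["top"]
k=lambda L:[(a/1.5,b/1.5) for a,b in L]
C=plane(S,k([(122,188)]),0)[0];print("cab corner ground",C.round(3), "right",plane(S,k([(195,148)]),0).round(3))
for z in(.15,.2,.25,.3,.35):print(z,proj(S,[C[0],C[1],z])*1.5, "topimg cab far corner", plane(T,k([(672,238),(735,200),(680,325)]),z).round(3)[:, :2].tolist(),"handle",plane(T,k([(663,268),(690,222)]),z).round(3)[:,:2].tolist())
xd=np.array([.1547,-.988,0]);yd=np.array([.988,.1547,0]);H=np.array([.5526,-.1833,.066])+.1035*xd
print("H",H)
print("wrist lid corners z.24",[( (X-H)@np.c_[xd,yd]).round(4).tolist() for X in plane(p,[(68,96),(105,274)],.24)])
print("lever tip z .26",[( (X-H)@np.c_[xd,yd]).round(4).tolist() for X in plane(p,[(75,197),(20,205)],.265)])
P,M,s=tool()
X=H+.070*xd+.055*yd; X[2]=P[2]; print("target",X,"cm",(M.T@(X-P)*100).round(2))
E
```

```text
cab corner ground [ 0.608 -0.577  0.   ] right [[ 0.426 -0.604  0.   ]]
0.15 [[ 98.47349658 118.90231228]] topimg cab far corner [[0.565, -0.482], [0.639, -0.613], [0.412, -0.488]] handle [[0.512, -0.461], [0.595, -0.519]]
0.2 [[89.6943347 93.0840666]] topimg cab far corner [[0.555, -0.458], [0.625, -0.583], [0.409, -0.464]] handle [[0.504, -0.438], [0.583, -0.493]]
0.25 [[80.37584874 65.65954059]] topimg cab far corner [[0.544, -0.434], [0.611, -0.553], [0.405, -0.44]] handle [[0.496, -0.416], [0.571, -0.468]]
0.3 [[70.46776514 36.47685716]] topimg cab far corner [[0.534, -0.41], [0.597, -0.524], [0.402, -0.416]] handle [[0.488, -0.393], [0.56, -0.442]]
0.35 [[59.91351537  5.36479553]] topimg cab far corner [[0.523, -0.386], [0.583, -0.494], [0.398, -0.392]] handle [[0.479, -0.37], [0.548, -0.417]]
H [ 0.56861145 -0.285558    0.066     ]
wrist lid corners z.24 [[0.0369, -0.0799], [0.0348, 0.0761]]
lever tip z .26 [[0.0303, -0.008], [0.0728, -0.0017]]
target [ 0.63378045 -0.3462095   0.31361584] cm [  5.61  -0.06 -17.41]
```

```bash
python3 -m jog '[[[2,-2,-1],0],[[5,-3,-2],0],[[5.6,-3,-6],0],[[5.6,-3,-10],0],[[5.6,-3,-14],0],[[5.6,-3,-17.4],0],[[5.6,-3,-17.4],0],[[5.6,-3,-17.4],0],[[5.6,-3,-17.4],0],[[5.6,-3,-17.4],0]]' 0 40 
python3 -m jog '[[[0,3,0],0],[[0,6,0],0],[[0,9,0],0],[[0,12,0],0],[[0,13.5,0],0],[[0,13.5,0],0],[[0,13.5,0],0]]'
python3 - <<'E'
from h import *; import pickle
P,M,s=tool(); print(P.round(4),M.round(4).tolist(),s["t"],s["finger_gap"],np.round(s["force"],1),np.round(s["q"],3))
E
```

```text
t: 17.95
tcp_pos: [0.6346, -0.3451, 0.3442]
tool_rot: [-0.704, -0.055, 0.056, 0.706]
force: [0.4, 0.7, -0.1]
finger_gap: -0.002
t: 18.53
tcp_pos: [0.6348, -0.345, 0.2099]
tool_rot: [-0.704, -0.055, 0.056, 0.705]
force: [0.4, 0.3, 0.2]
finger_gap: -0.001
[ 0.6348 -0.345   0.2099] [[0.9877, -0.0016, -0.1562], [0.1562, 0.0014, 0.9877], [-0.0013, -1.0, 0.0016]] 18.5333 -0.0005461232710994837 [0.4 0.3 0.2] [-0.652  0.686  1.178  0.     1.279 -2.38 ]
```

```bash
python3 -m jog '[[[0,0,0.8],0],[[0,0,1.6],0],[[0,0,2.4],0],[[0,0,3.2],0],[[0,0,4],0],[[0,0,4.8],0],[[0,0.2,5.6],0],[[0,0.4,6.4],0],[[0,0.6,7.2],0],[[0,0.8,8],0],[[0,1,8.8],0],[[0,1.2,9.6],0],[[0,1.2,9.6],0]]' 
python3 - <<'E'
from h import *; import pickle
from station import eyes
q=eyes.snapshot("scene"); cv2.imwrite("pics/w8.png",cv2.resize(q["frame"][0:240,40:280],(480,480),interpolation=cv2.INTER_CUBIC)[:,:,::-1])
P,M,s=tool(); print(P.round(4),s["t"],np.round(s["force"],1))
E
```

```text
t: 19.62
tcp_pos: [0.619, -0.2492, 0.1972]
tool_rot: [-0.704, -0.054, 0.056, 0.706]
force: [-0.5, 0.9, -0.4]
finger_gap: -0.004
[ 0.6194 -0.2502  0.1975] 19.6667 [ 0.3  0.1 -0.4]
```

View pics/w8.png

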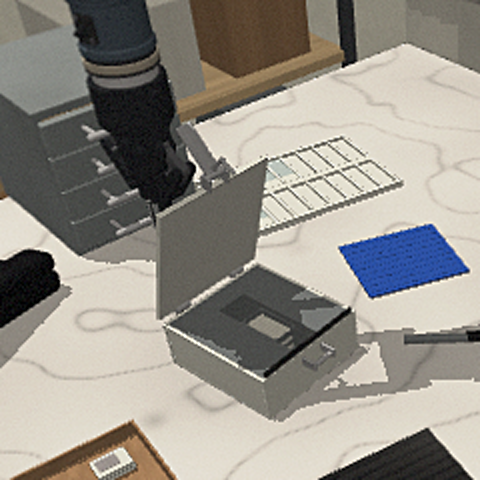

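The lid is moving with the finger behind its far half (finger tip at (185,190)), and the lever is clear. Continuing.

```bash
python3 -m jog '[[[0,0.2,0.8],0],[[0,0.4,1.6],0],[[0,0.7,2.4],0],[[0,0.9,3.2],0],[[0,1.2,4],0],[[0,1.4,4.8],0],[[0,1.5,5.4],0],[[0,1.5,5.4],0],[[0,1.5,5.4],0],[[0,1.5,5.4],0],[[0,1.5,5.4],0],[[0,1.5,5.4],0]]' 
python3 - <<'E'
from h import *; import pickle
from station import eyes
q=eyes.snapshot("scene");w=eyes.snapshot("wrist"); pickle.dump((w,q),open("w9.pkl","wb"))
P,M,s=tool(); print(P.round(4),s["t"],np.round(s["force"],1))
# predicted lid free corners for angles vs image brightness: print projected corner pixels
xd=np.array([.1547,-.988,0]);yd=np.array([.988,.1547,0]);zd=np.array([0,0,1.]);H=np.array([.5686,-.2856,.066])
d=pickle.load(open("w7.pkl","rb"))[1]
diff=np.abs(q["frame"].astype(int)-d["frame"]).sum(2)
# well visible? sample basket pixel
B=proj(q,[.5526,-.1833,.058])[0].round().astype(int);print("basket px",B,q["frame"][B[1],B[0]],d["frame"][B[1],B[0]])
for a in(0.02,.3,.6,.9,1.1):
    for y in(.06,-.06):
        X=H+.15*(-np.cos(a)*xd+np.sin(a)*zd)+y*yd+.007*(np.sin(a)*xd+np.cos(a)*zd); u=proj(q,X)[0].round().astype(int);print(a,y,u,q["frame"][u[1],u[0]])
E
```

```text
t: 20.67
tcp_pos: [0.6119, -0.1991, 0.1835]
tool_rot: [0.705, 0.055, -0.054, -0.705]
force: [0.3, 0.2, -0.1]
finger_gap: 0.002
[ 0.6118 -0.199   0.1834] 20.7667 [-0.2  0.4 -0.2]
basket px [174 163] [138 131 123] [145 141 126]
0.02 0.06 [168 178] [73 74 71]
0.02 -0.06 [204 151] [72 71 72]
0.3 0.06 [163 162] [97 97 92]
0.3 -0.06 [200 137] [222 214 199]
0.6 0.06 [153 145] [69 72 69]
0.6 -0.06 [191 120] [221 212 198]
0.9 0.06 [140 128] [162 156 150]
0.9 -0.06 [180 104] [246 242 225]
1.1 0.06 [131 118] [87 87 86]
1.1 -0.06 [171  94] [198 190 175]
```

```bash
python3 -m jog '[[[0,0,0],0],[[0,0,0],0],[[0,0,0],0],[[0,0,0],0],[[0,0,0],0],[[0,0,0],0],[[0,0,0],0],[[0,0,0],0]]' 
python3 - <<'E'
from h import *; import pickle
from station import eyes
q=eyes.snapshot("scene");t=eyes.snapshot("top");w=eyes.snapshot("wrist"); pickle.dump((w,q,t),open("w10.pkl","wb"))
a=pickle.load(open("w9.pkl","rb"))[1]["frame"]
print("changed px in last second:",(np.abs(q["frame"].astype(int)-a).sum(2)>60).sum())
f=np.vstack([np.hstack([cv2.resize(q["frame"][20:240,60:280],(440,440)),cv2.resize(t["frame"][110:230,270:370],(360,440))])])
cv2.imwrite("pics/w10.png",f[:,:,::-1])
E
```

```text
t: 21.43
tcp_pos: [0.6117, -0.1986, 0.1833]
tool_rot: [-0.705, -0.055, 0.055, 0.705]
force: [0.7, 1.0, -0.5]
finger_gap: 0.002
changed px in last second: 3817
```

View pics/w10.png

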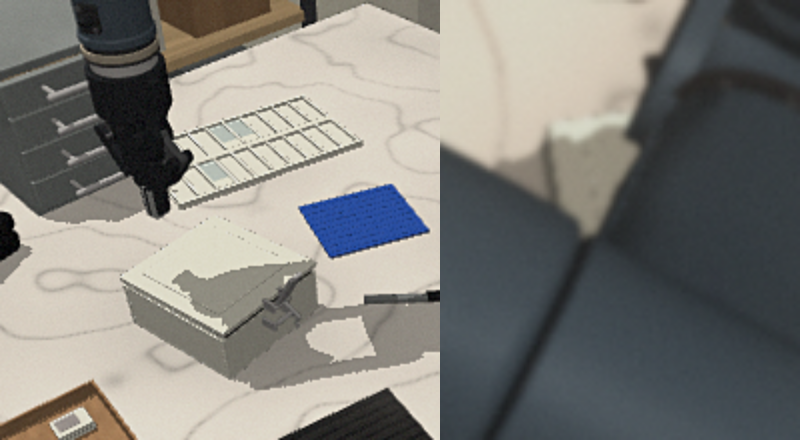

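The lid has fallen shut on the gasket, and the raised lever shows at crop (290,285). Moving above the lever end.

```bash
python3 -m jog '[[[-1.5,0,3.5],0],[[-3,0,7],0],[[-4.5,0,10.5],0],[[-5.6,0,13.3],0],[[-5.6,0,13.3],0],[[-5.6,0,13.3],0],[[-5.6,0,13.3],0]]'
python3 - <<'E'
from h import *; import pickle
from station import eyes
w=eyes.snapshot("wrist");pickle.dump(w,open("w11.pkl","wb"))
xd=np.array([.1547,-.988,0]);yd=np.array([.988,.1547,0]);H=np.array([.5686,-.2856,.066])
P,M,s=tool();print(P.round(4),s["t"]);print("out,y rel pivot mm",(-(P-H)@xd*1000-190).round(1),((P-H)@yd*1000).round(1))
# lever: grey pixels around predicted lever; print predicted pixels and row profiles
for r in(0,.03,.058):
  for y in(-.02,0,.02):
    X=H-(.190+r*np.cos(1.1))*xd+y*yd+np.array([0,0,.008+r*np.sin(1.1)]);u=proj(w,X)[0];print(r,y,u.round(1),w["frame"][int(u[1]),int(u[0])] if 0<u[0]<511 and 0<u[1]<383 else None)
X=H-(.176)*xd+np.array([0,0,.010]);print("lid edge",proj(w,[X-.08*yd,X+.08*yd]))
u=proj(w,H-(.190+.058*.45)*xd+np.array([0,0,.06]))[0]
c=int(u[0]);r0=int(u[1])
for r in(r0-30,r0-15,r0):print(r,c-50,w["frame"][r,c-50:c+50].sum(1).tolist())
E
```

```text
t: 22.17
tcp_pos: [0.5368, -0.0762, 0.1838]
tool_rot: [0.705, 0.056, -0.054, -0.705]
force: [0.1, -0.1, -0.6]
finger_gap: -0.001
[ 0.5371 -0.0768  0.1837] 22.2167
out,y rel pivot mm 21.2 1.2
0 -0.02 [230.8 164. ] [99 96 92]
0 0 [231.3 184.5] [118 115 109]
0 0.02 [231.9 204.2] [118 113 102]
0.03 -0.02 [244.2 170.8] [116 111 101]
0.03 0 [244.5 193.4] [104 102  96]
0.03 0.02 [244.8 214.9] [178 167 152]
0.058 -0.02 [259.7 178.7] [75 73 69]
0.058 0 [259.6 203.6] [74 73 71]
0.058 0.02 [259.5 227.2] [130 124 114]
lid edge [[212.29974183  95.9188446 ]
 [219.68868212 259.32848929]]
173 209 [536, 537, 538, 536, 537, 536, 532, 505, 466, 397, 320, 304, 310, 308, 310, 311, 320, 336, 334, 335, 334, 335, 346, 358, 367, 376, 276, 261, 263, 239, 244, 314, 323, 327, 327, 327, 325, 326, 330, 326, 329, 331, 386, 393, 473, 488, 490, 490, 492, 491, 493, 493, 494, 491, 494, 497, 493, 497, 496, 496, 498, 499, 499, 493, 492, 484, 470, 451, 439, 453, 471, 489, 496, 500, 502, 505, 505, 509, 504, 507, 507, 511, 509, 515, 512, 509, 513, 512, 514, 513, 514, 511, 514, 515, 513, 514, 519, 513, 516, 514]
188 209 [53
[... 306 characters left out ...]
, 460, 469, 485, 494, 504, 504, 505, 508, 507, 507, 506, 506, 510, 509, 506, 511, 515, 512, 513, 512, 513, 513, 516, 515, 519, 517, 511, 514, 518, 516, 520, 520, 519, 519, 521, 518, 521, 523]
203 209 [536, 537, 535, 536, 537, 535, 536, 533, 534, 537, 535, 373, 246, 221, 220, 224, 222, 242, 317, 326, 328, 330, 328, 329, 329, 330, 329, 332, 333, 330, 335, 333, 333, 387, 478, 493, 494, 467, 402, 332, 302, 297, 301, 300, 297, 276, 225, 217, 215, 215, 218, 212, 216, 219, 244, 273, 279, 272, 267, 257, 277, 474, 507, 507, 509, 509, 508, 511, 511, 508, 510, 508, 514, 511, 514, 513, 513, 515, 517, 514, 520, 518, 516, 518, 518, 519, 518, 519, 519, 522, 519, 518, 522, 521, 521, 523, 522, 524, 521, 518]
```

```bash
python3 -m jog '[[[0,2,0],0],[[0,4,0],0],[[0,4.5,0],0],[[0,5,0],0],[[0,5.5,0.1],0],[[0,6,0.3],0],[[0,6.5,0.5],0],[[0,7,0.7],0],[[0,7.5,0.9],0],[[0,8,1.1],0],[[0,8.5,1.3],0],[[0,9,1.5],0],[[0,9.5,1.7],0],[[0,9.8,1.9],0],[[0,9.8,1.9],0]]'
```

```text
t: 23.47
tcp_pos: [0.5328, -0.057, 0.0844]
tool_rot: [0.705, 0.055, -0.055, -0.705]
force: [-0.3, 0.3, -1.0]
finger_gap: -0.0
```

```bash
python3 -m jog '[[[0,0.3,0.1],0],[[0,0.6,0.2],0],[[0,0.9,0.2],0],[[0,0.9,0.2],0]]'
```

```text
t: 23.8
tcp_pos: [0.5321, -0.0549, 0.0756]
tool_rot: [-0.705, -0.054, 0.055, 0.705]
force: [-0.5, -0.7, 0.4]
finger_gap: -0.0
```

```bash
python3 -m jog '[[[0,0.1,0],0],[[0,0.2,0],0],[[0,0.2,0],0]]'; python3 -m jog '[[[0,0.1,0],0],[[0,0.2,0],0],[[0,0.2,0],0]]'
```

```text
t: 24.05
tcp_pos: [0.5321, -0.0547, 0.0741]
tool_rot: [-0.705, -0.054, 0.055, 0.705]
force: [-1.0, 0.8, 1.4]
finger_gap: -0.004
t: 24.3
tcp_pos: [0.5321, -0.0547, 0.0726]
tool_rot: [-0.705, -0.055, 0.055, 0.705]
force: [-1.3, 1.6, 4.9]
finger_gap: -0.001
```

```bash
python3 -m jog '[[[0,0.1,0],0],[[0,0.2,0],0],[[0,0.2,0],0]]'; python3 -m jog '[[[0,0.1,0],0],[[0,0.2,0],0],[[0,0.2,0],0]]'
```

```text
t: 24.55
tcp_pos: [0.5322, -0.0547, 0.072]
tool_rot: [-0.705, -0.055, 0.055, 0.705]
force: [-3.7, 1.6, 15.5]
finger_gap: -0.004
t: 24.8
tcp_pos: [0.5323, -0.0547, 0.0714]
tool_rot: [0.705, 0.055, -0.055, -0.705]
force: [-6.6, 2.4, 26.0]
finger_gap: 0.003
```

Firm stop at 71–72 mm, where the lever's top should be at its stop with the lid tight (about 72.5 mm; about 76 mm if the lid were unlatched). Retreating and checking.

```bash
python3 -m jog '[[[0,-0.5,0],0],[[0,-1.5,0],0],[[0,-4,0],0],[[0,-8,0],0],[[0,-12,-1],0],[[0,-15,-2],0],[[0,-18,-2],0],[[0,-18,-2],0],[[0,-18,-2],0]]'
python3 - <<'E'
from h import *; import pickle
from station import eyes
w=eyes.snapshot("wrist");q=eyes.snapshot("scene");t=eyes.snapshot("top");pickle.dump((w,q,t),open("w12.pkl","wb"))
P,M,s=tool();print(P.round(4),s["t"],np.round(s["force"],1))
xd=np.array([.1547,-.988,0]);yd=np.array([.988,.1547,0]);H=np.array([.5686,-.2856,.066])
g=w["frame"].sum(2)
# profile along lever axis (y=0) and across at out 50, plane z=.074
def prof(rng,f):
    u=proj(w,[f(v) for v in rng]); return [int(g[int(round(b)),int(round(a))]) for a,b in u]
L=lambda o,y:H-(.19+o/1000)*xd+y/1000*yd+np.array([0,0,.008])
o=range(-30,84,3);print("along",dict(zip(o,prof(o,lambda v:L(v,0)))))
for oo in(30,50,56,66):
    y=range(-24,25,3);print("across",oo,dict(zip(y,prof(y,lambda v:L(oo,v)))))
# bystander change check: scene first vs now
a=pickle.load(open("d0.pkl","rb"))["scene"]["frame"].astype(int)
for n,(x,y) in dict(stack_low=(454,303),stack_tall=(323,447),jar=(268,388),marker=(395,253),empty=(440,520),red=(600,410),yellow=(567,468)).items():
    x=int(x/1.5);y=int(y/1.5);print(n,np.abs(q["frame"][y-18:y+18,x-25:x+25].astype(int)-a[y-18:y+18,x-25:x+25]).sum(2).mean().round(1))
E
```

```text
t: 25.55
tcp_pos: [0.5367, -0.0753, 0.2502]
tool_rot: [0.706, 0.056, -0.053, -0.704]
force: [-0.5, -0.2, -0.4]
finger_gap: 0.0
[ 0.5344 -0.0743  0.2467] 25.7 [-1.7  0.  -0.2]
along {-30: 506, -27: 506, -24: 508, -21: 507, -18: 508, -15: 507, -12: 511, -9: 210, -6: 271, -3: 306, 0: 292, 3: 414, 6: 371, 9: 398, 12: 393, 15: 396, 18: 394, 21: 399, 24: 398, 27: 399, 30: 396, 33: 398, 36: 397, 39: 400, 42: 396, 45: 400, 48: 394, 51: 400, 54: 400, 57: 397, 60: 398, 63: 461, 66: 485, 69: 490, 72: 489, 75: 490, 78: 491, 81: 492}
across 30 {-24: 317, -21: 316, -18: 313, -15: 313, -12: 306, -9: 414, -6: 403, -3: 402, 0: 396, 3: 387, 6: 389, 9: 471, 12: 469, 15: 470, 18: 468, 21: 462, 24: 452}
across 50 {-24: 317, -21: 315, -18: 294, -15: 297, -12: 289, -9: 374, -6: 402, -3: 404, 0: 396, 3: 390, 6: 382, 9: 480, 12: 481, 15: 484, 18: 483, 21: 483, 24: 485}
across 56 {-24: 290, -21: 299, -18: 315, -15: 322, -12: 288, -9: 411, -6: 403, -3: 410, 0: 398, 3: 390, 6: 378, 9: 483, 12: 484, 15: 482, 18: 488, 21: 486, 24: 487}
across 66 {-24: 328, -21: 328, -18: 326, -15: 324, -12: 484, -9: 484, -6: 483, -3: 486, 0: 485, 3: 488, 6: 485, 9: 491, 12: 491, 15: 490, 18: 492, 21: 491, 24: 489}
stack_low 109.9
stack_tall 16.3
jar 15.8
marker 22.6
empty 12.2
red 15.4
yellow 15.3
```

```bash
python3 - <<'E'
from h import *; import pickle
w=pickle.load(open("w7.pkl","rb"))[0];d=pickle.load(open("d0.pkl","rb"))
print(plane(w,[(465,73)],.021).round(3),plane(d["top"],[(340/1.5,341/1.5)],.021).round(3))
q=pickle.load(open("w12.pkl","rb"))[1]["frame"];print(q[190:214:4,290:316:4].sum(2)); print(d["scene"]["frame"][190:214:4,290:316:4].sum(2))
E
python3 -m jog '[[[0,-1,0],0],[[0,-3,0],0],[[0,-3,0],0]]'
python3 -c "
from station import workorder; print(workorder.sign_off())"
```

```text
[[0.392 0.102 0.021]] [[0.392 0.102 0.021]]
[[624 634 613 638 419 414 399]
 [611 620 440 639 616 419 421]
 [617 325 484 443 427 405 412]
 [618 574 293 324 320 447 423]
 [508 514 360 312 328 357 422]
 [369 392 403 301 391 407 401]]
[[623 608 595 606 600 598 609]
 [609 597 425 627 572 596 593]
 [606 332 483 434 407 588 593]
 [594 554 303 487 433 648 592]
 [496 517 440 326 301 352 608]
 [616 600 588 284 379 403 593]]
t: 25.95
tcp_pos: [0.5372, -0.0752, 0.2804]
tool_rot: [0.706, 0.056, -0.054, -0.704]
force: [0.6, 0.6, 0.8]
finger_gap: -0.002
the job is handed in; nothing more can be done
None
```

The basket is packed, the lid is shut and latched, and the job is handed in at about 26 s of the 72 s allowed. I lifted the basket out of the dock by its long sides and stood it on the small black mat. There I let go, gripped it again by its two ends and lowered it into the well. Then I pushed the lid until it fell shut and pressed the lever down.

What the last checks showed:
- **Basket:** it met a firm stop (22 N) with the fingers 28.7 mm up, the height expected for full seating. A picture after release showed it in the well.
- **Lid and latch:** the lever met a firm stop (26 N) at 71–72 mm. That is about where it should stop with the lid tight (72.5 mm); an unlatched lid would have stopped it near 76 mm. The last wrist picture, checked by its pixel values, shows the lever lying level, from about 3 to 61 mm from the pivot.
- **Other things:** the tall stack, jar, marker, empty basket and the red and yellow baskets look the same in the scene picture as at the start.
- **One check disagreed:** the low stack's patch in the scene picture had changed. Its edges are still in place, and a picture taken before the lid was closed puts it at the same position as at the start. The change is most likely the arm's shadow, but I had no views left to confirm that by eye.

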